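# Turn a mini computer round the dock's corner post and seat it on the test connector

## Task

The square mini computer is too wide to grip and lies on the test dock with its docking slot facing the wrong way. Push it up to the steel post at the end of the fence and swing it a quarter turn round that post until it lies flush along the fence with its slot towards the plug, then slide it along the fence and press it fully home on the plug. Push gently (never with more than about 25 N), keep it flat on the plate, and leave the things round the dock where they lie.

Things in the scene. Friction and masses are not known exactly. Their poses are not given: they have to be found in the camera images.
- pc: square mini computer, 100 x 100 mm, 38 mm high on rubber feet, vertical corners rounded 8 mm, 0.3 to 0.65 kg, loose; slides under a few newtons. Origin: centre of its underside, z up. +x points out of the side with the docking slot; at the start roughly along the dock's -y, so it must turn about a quarter turn anticlockwise seen from above
- pc_slot (a point): middle of the computer's slotted side, 50 mm along its +x, 18 mm above its underside: mouth of the docking slot (28 wide, 12 high, 11 deep)
- dock: test dock, fixed on the bench: base plate, top 8 mm above the bench (the computer stands on it), x -170 to +215 mm, y -135 to +35 mm of its frame. Frame: origin at bench level under the post end of the fence face; x = sliding direction to the connector, y left of it, z up. Fence: bar along x from 9 to 212 mm, face in the plane y = 0, 26 mm high above the plate; the computer slides along its -y side
- post: fixed round steel post at the end of the fence away from the connector, 16 mm diameter, 42 mm high, axis at x = 0, y = +8 mm of the dock frame (tangent to the fence plane). Origin: its foot on the plate, 8 mm above the bench
- guide_mouth (a point): where the guide opposite the fence begins, at dock x = 132, y = -103 mm (its face runs on along +x, 26 mm high above the plate; a lead-in flares outward from x = 107 mm). A sprung round plunger at x = 146 mm stands 5.5 mm out of it and presses the computer on to the fence with 1 to 2 N
- stop (a point): middle between the two fixed shoulders of the connector housing, at dock x = 165, y = -50 mm, 26 mm above the bench: hard stop of the computer's slotted side. The housing is 42 mm high above the bench and reaches to x = 208 mm
- plug (a joint): stiff slide of the plug carrier, 0 to 0.0085 m along the dock's +x; starts below 0.002; it gives under 3 to 4 N (with the friction of the computer it takes a push of 7 to 16 N), stays where it is left, and reads 0.008 when the computer meets the shoulders
- plug_tip (a point): front end of the plug tongue (24 wide, 8 high, stands 10 mm out of its carrier), at dock x = 147 mm + joint value, y = -50 mm, 26 mm above the bench: in line with the slot of a computer that lies flush on the fence
- dish: round screw dish, 65 mm wide, 14 high, on the bench behind the dock; origin centre of its underside; to be left alone
- open_phone: opened phone, 148 x 71 x 8 mm, beyond the connector end of the dock; origin centre of its underside; to be left alone
- battery: thin phone battery, 46 x 79 x 5 mm, behind the fence; origin on its underside; to be left alone
Not all that is in view belongs to the job. Of the things that look like the pc, the larger one is meant.

How it is judged (in metres and radians):
On the way, in this order (a step that is already met when the one before it is completed fails the run):
1. the computer, part-turned, bears on the corner post (contact force between pc and post above 0.3 N and angle between the x axis of pc and the x axis of dock, either way round between 0.3 and 1.15 rad), for 0.05 s.
2. the computer lies square and flush along the fence, slot towards the plug (angle between the x axis of pc and the x axis of dock, either way round below 0.06 rad and y of pc in the frame of dock above -0.053 m and x of pc_slot in the frame of dock above 0.02 m), for 0.2 s.
At the end, for the whole second after the job is handed in: The plug carrier is pushed back at least 6.8 mm, the slotted side is within 1.5 mm of the shoulders, the computer is square to the dock within 0.04 rad, within 3 mm of the fence, flat on the plate and at rest (value of joint plug above 0.0068 m and x of pc_slot in the frame of dock above 0.1635 m and angle between the x axis of pc and the x axis of dock, either way round below 0.04 rad and y of pc in the frame of dock above -0.053 m and z of pc in the frame of dock below 0.011 m and angle between pc's own z axis and vertical below 0.03 rad and linear speed of pc below 0.01 m/s); the robot touches nothing.
It fails at once if the robot pushes on the computer with more than 25 N (contact force between any of the fingers, the arm and pc above 25 N).
It fails at once if the computer is tipped or lifted off the plate (angle between pc's own z axis and vertical above 0.2 rad or z of pc in the frame of dock above 0.018 m).
It fails at once if the dish, the battery or the opened phone is moved by more than 15 mm (distance of any of dish, battery, open_phone from where it was at the start of the episode above 0.015 m).
It also fails if it takes over 70 s, if anything falls off the work surface, if the arm or the gripper's body presses on something with over 40 N, if the wrist force passes 120 N, or if a joint passes its speed limit or range.

## Robot

A 6-joint arm with a two-finger parallel gripper is mounted at the origin on a cart in front of the work surface, level with it; the furniture and walls round the work are solid. World frame = base frame: x ahead of the robot, y to its left, z up, the work surface at z = 0. Lengths are in mm, angles in degrees, forces in N, time in s.
With the tool pointing down it reaches from about 350 to 850 mm from the base axis. Payload 8.1 kg.
Tool frame: the origin (TCP) lies midway between the tips of the shut fingers; the grasp point (between the pads) lies 19 mm behind it (r.pinch_z is the distance from the TCP to the grasp point, in mm); z points along the fingers, y is the line along which they close (so a half turn about z gives the same grasp; the last joint's range is limited). The gripper opens to 85 mm and grips with 20 to 120 N. Pads are 22 mm wide; open, the fingers measure 114 mm over their backs; the gripper's body (76 mm by 85 mm) begins 54 mm behind the grasp point. The pads swing forward as they close: fully open they stand 13 mm farther back than shut.
Start: joints at [62.372, 7.471, 85.268, -0, 87.261, -4.893], TCP at [231.861, 553.395, 231.292] pointing down, gripper open.
Joint ranges: [-169.43, 169.43], [-51.17, 129.36], [1.28, 143.12], [-76.62, 256.62], [0, 156.53], [-152.29, 152.29]. Speed limits (degrees/s): [136.94, 136.94, 159.86, 180, 180, 180].

## Interface

Orientations are given as [roll, pitch, yaw] about the fixed x, y, z axes, in that order (R = Rz(yaw) Ry(pitch) Rx(roll)).
In Python, from bench import sensors, optics, job, r gives the robot as it stands.
- The arm moves only by the tool play_rows, never from a script. Its argument "motion" is a list that holds one entry, the list of rows, each a list of 6 numbers: the shift along the tool's x, y, z in cm, then the turn, a rotation vector about the tool's x, y, z in degrees. In form: [[[x, y, z, ax, ay, az], ...]]. A call has 1 to 5 rows; each row is the pose to reach, as a shift and turn from the pose commanded when the call began, along the tool's axes at that moment; what a row does not reach only later rows make up. A row lasts 1/10 s, in which the tool goes at most 50 mm and 8.59 degrees, less where a joint would pass 70% of its speed; a pose out of reach is approached as far as the arm can. A call with a gripper value outside its range is refused whole. "jaw" is the opening, from 0 (shut) to 1 (fully open), set as the call begins (left out, the last holds). The fingers move at their own pace and stop on an object; "squeeze" is the grip in N (left out, the last holds). Time passes only in rows, so rows that repeat a pose let the fingers close. It gives the time, the measured TCP pose, the force, the opening and the grip force at its end, in the units of the state.
- sensors.sense(): the state, without advancing time (a new reading comes with each control period).
- optics.snapshot(name): name is "scene" or "top" or "wrist"; returns a dict with "pixels" (420x560x3 uint8, red, green, blue), "mtx" (3x3 intrinsics, pixels), "R" (3x3) and "t" (3): a world point X has camera coordinates R X + t; the wrist camera has in their place "T_tool_cam" (4x4, takes a point from camera to tool coordinates, whose origin is the TCP and whose axes are the flange's). Camera axes: x right, y down, z forward; pixel columns grow to the right and rows downward; lengths in mm; the calibration is good to about 2 mm. A picture is of the moment at which its call begins: read the wrist's pose just before it. There is no depth.
- job.hand_in(): hands the job in; it is judged then, once.
The state is a dict: "time": time; "joint_pos": joint angles; "qd": joint speeds; "joint_efforts": joint torques, N m; "tool_pos": TCP position; "tcp_rot": TCP orientation; "ft_force": force on the tool from outside, world axes, zero at the start; "wrist_torque": the same for the moment, N m; "finger_gap": finger opening in mm; "grip_force": force on a finger pad.
Only numpy, scipy, OpenCV 4.12 (cv2) and the standard library are available. Lean on these libraries where they do the work, as an engineer would, in place of code of your own. Each camera call takes 0.05 s, during which the arm holds its last target. There are 200 camera calls.

## Working session

There is one attempt and no reset: what is moved stays moved. The work goes in short steps, Python scripts to look and compute and a tool call to move; the robot and the scene stay as the last step left them, time stands still between calls to the robot, and variables do not carry over. Pictures are saved under pics/ and viewed, at most 10 in all, crops included, and the job is handed in when it is done.

Besides the shell and the picture viewer there is one more tool, called after "Call:" as name(argument=value, ...) on one line, values as JSON. play_rows: Moves the arm, as the interface text tells. Its arguments: {"type":"object","properties":{"motion":{"type":"array","items":{"type":"array","items":{"type":"array","items":{"type":"number"}}}},"jaw":{"type":"number"},"squeeze":{"type":"number"}},"required":["motion"]}

```bash
ls; mkdir -p pics; python3 - <<'E'
from bench import sensors, optics
import cv2,pickle
print(sensors.sense())
d={}
for n in ("scene","top"):
    s=optics.snapshot(n); d[n]=s
    cv2.imwrite(f"pics/{n}0.png",s["pixels"][:,:,::-1])
    print(n,s["mtx"],s["R"],s["t"])
pickle.dump(d,open("d0.pkl","wb"))
E
```

```text
pics
{'time': 0.0, 'joint_pos': array([ 6.23721461e+01,  7.51364736e+00,  8.53300756e+01, -7.90810726e-04,
        8.72634915e+01, -4.89194351e+00]), 'qd': array([ 0.02250536, -0.08096944, -0.01236589,  0.04878819, -0.0306355 ,
       -0.09289421]), 'joint_efforts': array([-1.80516148e-03, -5.69405973e+01, -5.00557387e+01, -2.90389371e-04,
        1.49467302e-02, -2.00429395e-05]), 'tool_pos': array([231.6005031 , 552.88583161, 230.25205186]), 'tcp_rot': array([-1.79893109e+02, -8.35594216e-03,  1.57264120e+02]), 'ft_force': array([-0.01264323,  0.78903988, -0.600562  ]), 'wrist_torque': array([0.03987919, 0.05026295, 0.05951917]), 'grip_force': 0.0, 'finger_gap': 85.09986040971398}
scene [[463.09622508   0.         276.32137203]
 [  0.         463.09622508 209.73803735]
 [  0.           0.           1.        ]] [[ 0.8856144  -0.46421254  0.01392325]
 [-0.35051897 -0.68777864 -0.63568624]
 [ 0.30466963  0.55809253 -0.77182196]] [-678.0326202   -23.98494965 1055.83758528]
top [[497.24402537   0.         280.83144665]
 [  0.         497.24402537 204.12665943]
 [  0.           0.           1.        ]] [[-0.02306021 -0.9997309   0.00252082]
 [-0.9944427   0.022679   -0.10280753]
 [ 0.1027227  -0.00487757 -0.99469807]] [-363.96734815  570.95490893  977.01549596]
```

View pics/scene0.png

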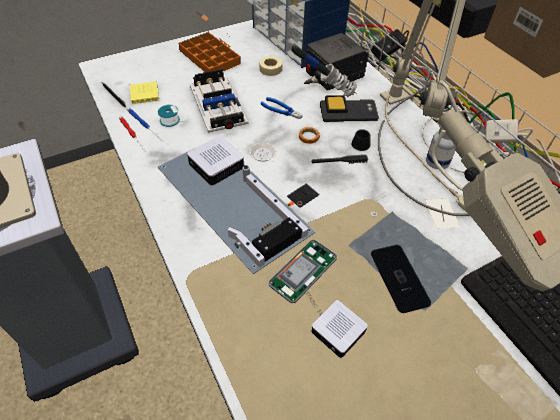

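View pics/top0.png

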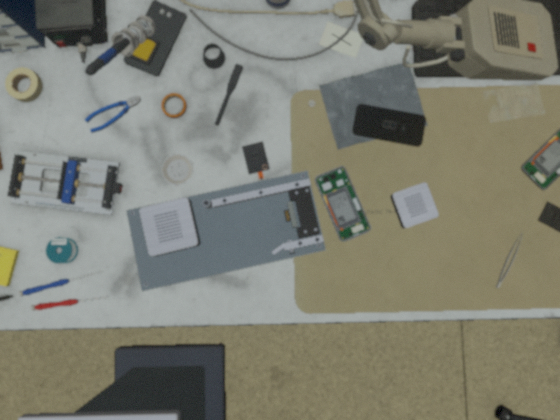

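The larger, on-plate box at top (170,228) / scene (215,160) is the pc. The smaller white box at top (415,205) / scene (340,328) is the decoy, and the phone at (390,125) is not a match. I'll check the choice in close crops.

```bash
python3 - <<'E'
import cv2,pickle
d=pickle.load(open("d0.pkl","rb"))
def crop(n,x0,y0,w,h,k,f):
    im=d[n]["pixels"][y0:y0+h,x0:x0+w,::-1]
    im=cv2.resize(im,None,fx=k,fy=k,interpolation=cv2.INTER_CUBIC)
    for i in range(0,w,20):
        cv2.line(im,(i*k,0),(i*k,8),(0,0,255),1); cv2.putText(im,str(x0+i),(i*k,18),0,.35,(0,0,255),1)
    for i in range(0,h,20):
        cv2.line(im,(0,i*k),(8,i*k),(0,0,255),1); cv2.putText(im,str(y0+i),(10,i*k+4),0,.35,(0,0,255),1)
    cv2.imwrite(f,im)
crop("top",120,160,220,140,3,"pics/ctop.png") if 0 else crop("top",122,162,198+12,135,3,"pics/ctop.png")
crop("scene",150,130,180,145,4,"pics/cscene.png")
E
```

```text
(no output)
```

View pics/ctop.png

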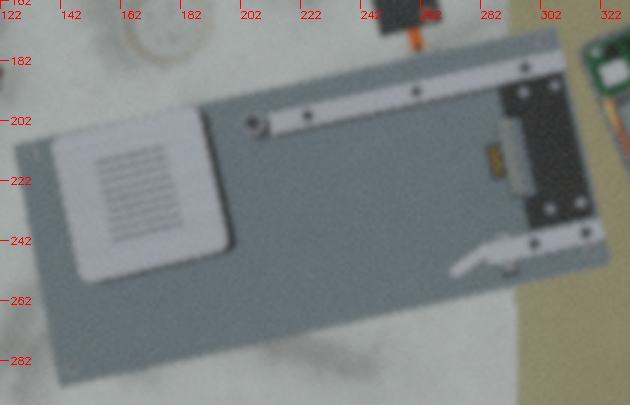

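View pics/cscene.png

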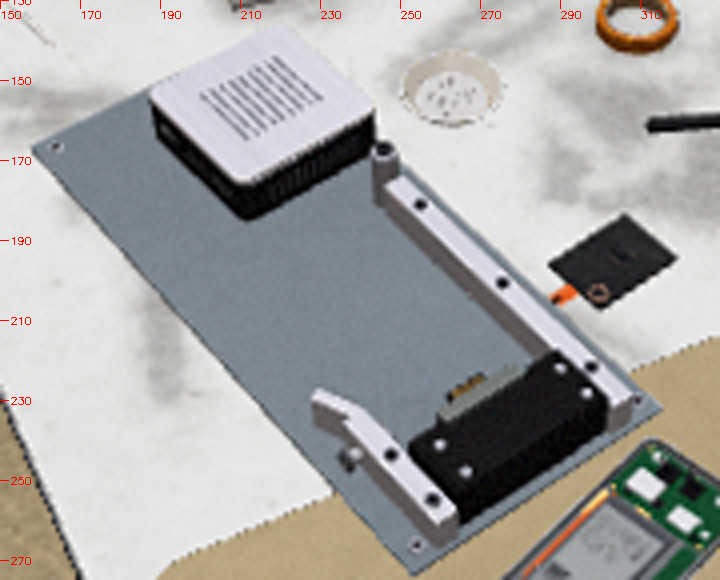

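The crops confirm it: the large white-topped pc lies on the plate, left of the post, with no doubt about the decoy. Next I fit the dock pose and the pc pose from both views, with the heights free as a check.

```bash
cat > h.py <<'E'
import numpy as np,pickle
from scipy.optimize import least_squares
d=pickle.load(open("d0.pkl","rb"))
def proj(s,X):
    c=X@s["R"].T+s["t"]; p=c@s["mtx"].T; return p[:,:2]/p[:,2:]
def T(x,y,a,P,z):
    c,s=np.cos(a),np.sin(a); P=np.asarray(P,float)
    return np.c_[P@np.array([[c,s],[-s,c]])+[x,y],np.full(len(P),z)]
E
python3 - <<'E'
from h import *
to=lambda L,k,o:(np.array(L,float)+.5)/k-.5+o
tp=lambda L:to(L,3,[122,162]); sc=lambda L:to(L,4,[150,130])
P=[[-170,35],[-170,-135],[215,-135],[215,35]]
t=tp([[15,146],[62,386],[608,263],[555,27]]); s=sc([[33,148],[415,574],[661,409]])
def f(q):
    X=T(*q[:3],P,q[3]); post=T(*q[:3],[[0,8]],50)
    return np.r_[(proj(d["top"],X)-t).ravel(),(proj(d["scene"],X[1:])-s).ravel(),(proj(d["top"],post)-tp([[257,121]])).ravel(),(proj(d["scene"],post)-sc([[384,147]])).ravel()]
r=least_squares(f,[450,-200,-1.6,8]);q=r.x;print("dock",q[:2],np.degrees(q[2]),q[3],np.round(r.fun,1))
Q=[[-50,-50],[50,-50],[50,50],[-50,50]]
# dock-like orientation corners: TL,TR,BR,BL in image => dock (-,+),(+,+),(+,-),(-,-)
Q=[[-50,50],[50,50],[50,-50],[-50,-50]]
t2=tp([[50,143],[200,106],[232,243],[84,284]]); s2=sc([[278,24],[378,112],[245,185],[148,96]])
g=lambda p:np.r_[(proj(d["top"],T(*p[:3],Q,p[3]))-t2).ravel(),(proj(d["scene"],T(*p[:3],Q,p[3]))-s2).ravel()]
r=least_squares(g,[450,-150,-1.6,46]);p=r.x;print("pc",p[:2],np.degrees(p[2]),p[3],np.round(r.fun,1))
a=q[2];R=np.array([[np.cos(a),np.sin(a)],[-np.sin(a),np.cos(a)]])
print("pc in dock",R@(p[:2]-q[:2]),"turn",np.degrees(p[2]-a)-90)
np.save("dock.npy",q)
E
```

```text
dock [ 559.36871176 -229.33290885] -78.8196405735255 4.2012584614183215 [-0.8 -0.6 -1.   0.5  1.   0.4  0.3 -0.6 -0.3  0.3 -0.1  0.9  1.1  0.3
 -1.7  0.4  0.5  0.7]
pc [ 521.96764388 -152.83108697] -76.57290100186472 42.33259236940808 [ 0.2 -0.9 -1.1 -1.2  0.1  1.6  0.3  0.8  0.7 -0.2  1.  -0.5 -0.2  1.1
 -0.8  0. ]
pc in dock [-82.30194089 -21.8577024 ] turn -87.75326042833922
```

```bash
cat >> h.py <<'E'
import os
D=np.load("dock.npy"); A=np.degrees(D[2])
def w(x,y): return T(*D[:3],[[x,y]],0)[0,:2]
def rows(cur,tgts):
    """cur,tgts: (x,y,z,yaw) world commanded; returns rows in cm/deg"""
    c,s=np.cos(np.radians(cur[3])),np.sin(np.radians(cur[3])); out=[]
    for t in tgts:
        e=np.array(t[:3])-cur[:3]
        out.append([round(v,2) for v in (( c*e[0]+s*e[1])/10,(s*e[0]-c*e[1])/10,-e[2]/10)]+[0,0,round(-(t[3]-cur[3]),1)])
    return out
def dk(x,y,z,th): return (*w(x,y),z,A+90+th)   # dock x,y, world z, turn th
def todock(p):
    a=D[2];return np.array([[np.cos(a),np.sin(a)],[-np.sin(a),np.cos(a)]])@(np.array(p[:2])-D[:2])
E
python3 - <<'E'
from h import *
cur=(231.861,553.395,231.292,157.265); t=dk(-175,-22,130,0); print(t, w(-170,-22),w(60,-115))
print(rows(cur,[t]))
E
```

```text
(np.float64(503.8540715782453), np.float64(-61.9198725429697), 130, np.float64(11.180359426474496)) [504.82356196 -66.82498094] [ 458.18510311 -310.49248833]
[[np.float64(-48.87), np.float64(-46.24), np.float64(10.13), 0, 0, np.float64(146.1)]]
```

Call:
play_rows(motion=[[[-2.8,-2.6,0,0,0,8],[-5.6,-5.2,0,0,0,16],[-8.4,-7.8,0,0,0,24],[-11.2,-10.4,0,0,0,32],[-14,-13,0,0,0,40]]], jaw=0)

```text
time: 0.6
tool_pos: [310.9, 377.8, 230.8]
tcp_rot: [-180.0, 0.0, 117.0]
ft_force: [0.1, -1.0, 0.3]
finger_gap: 12.0
grip_force: 0.0
```

```bash
python3 - <<'E'
from h import *
def app(c,r):
    a=np.radians(c[3]);C,S=np.cos(a),np.sin(a);x,y,z=[v*10 for v in r[:3]]
    return (c[0]+C*x+S*y,c[1]+S*x-C*y,c[2]-z,c[3]-r[5])
c=app((231.861,553.395,231.292,157.265),[-14,-13,0,0,0,40]);print(np.round(c,1))
t=np.array(dk(-175,-22,130,0));c=np.array(c)
for k in range(3):
    L=[c+(t-c)*(i+1)/(5*(3-k)) for i in range(5)]
    R=rows(c,L);print([[float(v) for v in q] for q in R]);c=L[-1]
E
```

```text
[310.7 379.4 231.3 117.3]
[[-3.2, -0.2, 0.68, 0.0, 0.0, 7.1], [-6.41, -0.41, 1.35, 0.0, 0.0, 14.1], [-9.61, -0.61, 2.03, 0.0, 0.0, 21.2], [-12.82, -0.81, 2.7, 0.0, 0.0, 28.3], [-16.02, -1.02, 3.38, 0.0, 0.0, 35.4]]
[[-2.73, 1.69, 0.68, 0.0, 0.0, 7.1], [-5.46, 3.38, 1.35, 0.0, 0.0, 14.1], [-8.19, 5.07, 2.03, 0.0, 0.0, 21.2], [-10.93, 6.76, 2.7, 0.0, 0.0, 28.3], [-13.66, 8.44, 3.38, 0.0, 0.0, 35.4]]
[[-1.25, 2.96, 0.68, 0.0, 0.0, 7.1], [-2.5, 5.92, 1.35, 0.0, 0.0, 14.1], [-3.75, 8.87, 2.03, 0.0, 0.0, 21.2], [-5.0, 11.83, 2.7, 0.0, 0.0, 28.3], [-6.25, 14.79, 3.38, 0.0, 0.0, 35.4]]
```

Call:
play_rows(motion=[[[-3.2,-0.2,0.68,0,0,7.1],[-6.4,-0.4,1.35,0,0,14.1],[-9.6,-0.6,2.0,0,0,21.2],[-12.8,-0.8,2.7,0,0,28.3],[-16.0,-1.0,3.4,0,0,35.4]]])

```text
time: 1.1
tool_pos: [375.2, 231.3, 196.7]
tcp_rot: [-180.0, 0.0, 81.6]
ft_force: [0.6, 0.4, -0.7]
finger_gap: -0.1
grip_force: 0.0
```

Call:
play_rows(motion=[[[-2.7,1.7,0.7,0,0,7.1],[-5.5,3.4,1.4,0,0,14.1],[-8.2,5.1,2.0,0,0,21.2],[-10.9,6.8,2.7,0,0,28.3],[-13.7,8.4,3.4,0,0,35.4]]])

```text
time: 1.6
tool_pos: [439.1, 83.8, 162.8]
tcp_rot: [-180.0, 0.0, 46.2]
ft_force: [-0.1, 0.7, -0.4]
finger_gap: -0.1
grip_force: 0.0
```

Call:
play_rows(motion=[[[-1.25,3.0,0.7,0,0,7.1],[-2.5,5.9,1.4,0,0,14.1],[-3.7,8.9,2.0,0,0,21.2],[-5.0,11.8,2.7,0,0,28.3],[-6.2,14.8,3.3,0,0,35.4]]])

```text
time: 2.1
tool_pos: [503.4, -63.0, 129.5]
tcp_rot: [-180.0, 0.0, 10.8]
ft_force: [0.3, 1.0, 0.7]
finger_gap: -0.1
grip_force: 0.0
```

```bash
python3 - <<'E'
from h import *
from bench import sensors, optics
import cv2
s=sensors.sense();print(s["time"],s["tool_pos"],s["tcp_rot"],s["finger_gap"],todock(s["tool_pos"]))
w_=optics.snapshot("wrist"); t_=optics.snapshot("top")
print(w_["mtx"],w_["T_tool_cam"])
im=np.vstack([w_["pixels"],]);cv2.imwrite("pics/w1.png",im[:,:,::-1])
E
```

```text
2.1 [503.40220406 -63.03749784 129.49928912] [-1.79975434e+02  4.62567038e-02  1.07619934e+01] -0.10918269460991147 [-173.9912016   -22.65999723]
[[310.34987379   0.         275.44031029]
 [  0.         310.34987379 209.75952025]
 [  0.           0.           1.        ]] [[-5.68340211e-04 -9.61129207e-01 -2.76098395e-01  6.89569006e+01]
 [ 9.99999707e-01 -6.87822820e-04  3.35918493e-04 -4.21426675e-01]
 [-5.12767851e-04 -2.76098124e-01  9.61129317e-01 -1.43219034e+02]
 [ 0.00000000e+00  0.00000000e+00  0.00000000e+00  1.00000000e+00]]
```

View pics/w1.png

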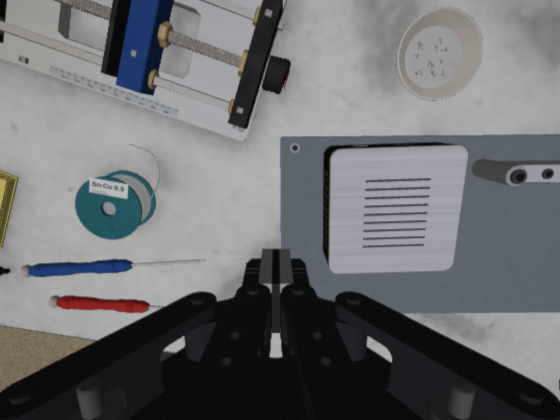

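```bash
cat >> h.py <<'E'
from scipy.spatial.transform import Rotation as Ro
K=np.array([[310.34987379,0,275.44031029],[0,310.34987379,209.75952025],[0,0,1]])
TC=np.array([[-5.68340211e-04,-9.61129207e-01,-2.76098395e-01,6.89569006e+01],[9.99999707e-01,-6.87822820e-04,3.35918493e-04,-4.21426675e-01],[-5.12767851e-04,-2.76098124e-01,9.61129317e-01,-1.43219034e+02],[0,0,0,1]])
def wpix(pos,rpy,uv,z):
    R=Ro.from_euler("xyz",rpy,degrees=True).as_matrix()
    v=R@TC[:3,:3]@np.linalg.solve(K,[*uv,1]); o=R@TC[:3,3]+pos
    return o+v*(z-o[2])/v[2]
E
python3 - <<'E'
from h import *
P,r=[503.402,-63.037,129.499],[-179.975,.0463,10.762]
for n,uv,z in [("plate A",(281,135),8),("post",(518,177),50)]+[("pc",u,46) for u in [(329,147),(466,145),(459,272),(331,274)]]:
    p=wpix(P,r,uv,z);print(n,p.round(1),todock(p).round(1))
E
```

```text
plate A [560.6 -56.5   8. ] [-169.3   34.7]
post [ 565.2 -229.8   50. ] [1.6 5.6]
pc [560.3 -91.   46. ] [-135.5   27.7]
pc [ 579.9 -187.2   46. ] [-37.3  28.3]
pc [ 483.3 -217.2   46. ] [-26.7 -72.3]
pc [ 462.3 -116.1   46. ] [-129.9  -73.3]
```

Call:
play_rows(motion=[[[0,0,3,0,0,0],[0,0,6,0,0,0],[0,0,9,0,0,0],[0,0,10.8,0,0,0],[0,0,11.4,0,0,0]]])

```text
time: 2.7
tool_pos: [501.0, -60.8, 13.6]
tcp_rot: [-179.9, 0.3, 11.1]
ft_force: [-0.2, 0.2, 1.0]
finger_gap: 0.2
grip_force: 0.0
```

Call:
play_rows(motion=[[[0,0.6,0,0,0,0],[0,1.2,0,0,0,0],[0,1.8,0,0,0,0],[0,2.4,0,0,0,0],[0,3.0,0,0,0,0]]])

```text
time: 3.2
tool_pos: [510.0, -91.6, 17.2]
tcp_rot: [-180.0, -0.1, 11.0]
ft_force: [-1.9, 10.1, 7.8]
finger_gap: -0.1
grip_force: 4.9
```

Call:
play_rows(motion=[[[0,0.4,0,0,0,0],[0,0.8,0,0,0,0],[0,1.2,0,0,0,0],[0,1.5,0,0,0,0],[0,1.8,0,0,0,0]]])

```text
time: 3.7
tool_pos: [513.4, -108.2, 17.3]
tcp_rot: [-179.9, -0.1, 11.1]
ft_force: [-2.1, 9.1, 7.2]
finger_gap: 0.2
grip_force: 4.4
```

```bash
cat > look.py <<'E'
from h import *
from bench import sensors, optics
import cv2,sys
s=sensors.sense();print(s["time"],s["tool_pos"].round(1),s["tcp_rot"].round(2),s["ft_force"].round(1),"dock",todock(s["tool_pos"]).round(1))
t=optics.snapshot("top")["pixels"][140:310,115:345,::-1]
# pc top: bright white blob nearest plate
cv2.imwrite(sys.argv[1],cv2.resize(t,None,fx=3,fy=3,interpolation=cv2.INTER_CUBIC))
E
python3 look.py pics/t2.png
```

```text
3.7 [ 513.4 -108.2   17.3] [-1.7991e+02 -8.0000e-02  1.1060e+01] [-2.1  9.1  7.2] dock [-127.8  -21.6]
```

View pics/t2.png

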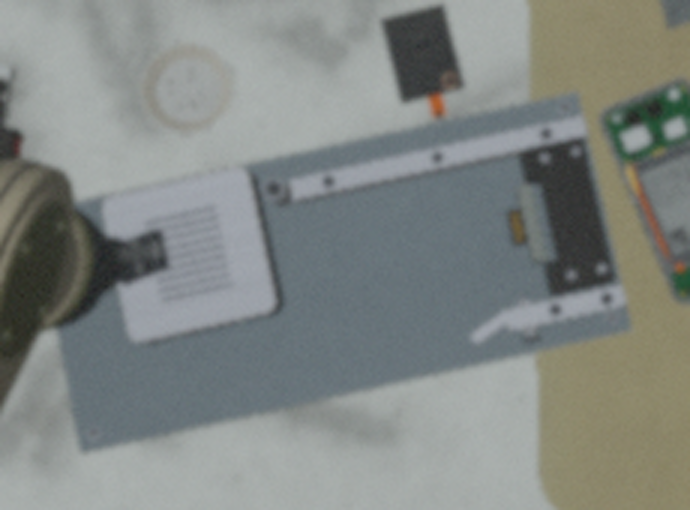

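Call:
play_rows(motion=[[[0,-0.4,-0.2,0,0,0],[0,-0.8,-0.2,0,0,0],[-1.5,-0.8,-0.2,0,0,0],[-3.0,-0.8,-0.2,0,0,0],[-3.0,-0.8,-0.2,0,0,0]]])

```text
time: 4.25
tool_pos: [480.1, -106.7, 17.8]
tcp_rot: [-180.0, 0.1, 11.0]
ft_force: [-0.2, -0.2, 0.1]
finger_gap: -0.2
grip_force: 0.0
```

```bash
cat > arc.py <<'E'
from h import *
from bench import sensors
import sys
s=sensors.sense();p=s["tool_pos"];print(p.round(1),s["tcp_rot"].round(2),s["ft_force"].round(1),"dock",todock(p).round(1))
a0,a1,L,rf=map(float,sys.argv[1:5])   # from angle, to angle, lever along side from post, half finger
off=float(sys.argv[5]) if len(sys.argv)>5 else 0
cur=(*p[:2],p[2],s["tcp_rot"][2]%360)
t=[]
for th in np.linspace(a0,a1,6)[1:]:
    c,sn=np.cos(np.radians(th)),np.sin(np.radians(th)); u=np.array([sn,-c]);v=np.array([c,sn])
    q=np.array([0,8])+L*u-(108+rf-off)*v; t.append(dk(*q,p[2],th))
print([[float(x) for x in r] for r in rows(cur,t)])
E
python3 arc.py 0 12 60 14.5
```

```text
[ 480.1 -106.7   17.8] [-1.7997e+02  1.0000e-01  1.1050e+01] [-0.2 -0.2  0.1] dock [-135.6  -54. ]
[[-0.3, 1.58, -0.0, 0.0, 0.0, -2.5], [-0.8, 1.86, -0.0, 0.0, 0.0, -4.9], [-1.28, 2.17, -0.0, 0.0, 0.0, -7.3], [-1.75, 2.49, -0.0, 0.0, 0.0, -9.7], [-2.2, 2.83, -0.0, 0.0, 0.0, -12.1]]
```

Call:
play_rows(motion=[[[0,0.6,0,0,0,0],[-0.1,1.1,0,0,0,0],[-0.3,1.5,0,0,0,-2],[-0.6,1.75,0,0,0,-4],[-0.9,2.0,0,0,0,-6]]])

```text
time: 4.75
tool_pos: [477.7, -128.4, 18.6]
tcp_rot: [180.0, -0.1, 17.2]
ft_force: [1.8, 2.2, -0.1]
finger_gap: -0.1
grip_force: 1.1
```

```bash
python3 arc.py 5 17 60 14.5
```

```text
[ 477.7 -128.4   18.6] [ 1.800e+02 -6.000e-02  1.715e+01] [ 1.8  2.2 -0.1] dock [-114.8  -60.5]
[[-0.68, 0.04, -0.0, 0.0, 0.0, -1.4], [-1.18, 0.31, -0.0, 0.0, 0.0, -3.8], [-1.67, 0.61, -0.0, 0.0, 0.0, -6.2], [-2.15, 0.92, -0.0, 0.0, 0.0, -8.6], [-2.61, 1.26, -0.0, 0.0, 0.0, -11.0]]
```

Call:
play_rows(motion=[[[-0.4,0.2,0,0,0,-2],[-0.9,0.5,0,0,0,-4.5],[-1.4,0.8,0,0,0,-7],[-1.9,1.1,0,0,0,-9.5],[-2.4,1.45,0,0,0,-12]]])

```text
time: 5.25
tool_pos: [458.6, -149.3, 18.4]
tcp_rot: [-180.0, -0.0, 29.2]
ft_force: [-0.3, 3.6, 0.2]
finger_gap: 0.5
grip_force: 1.1
```

```bash
python3 arc.py 18 34 58 14.5; python3 look.py pics/t3.png
```

```text
[ 458.6 -149.3   18.4] [-1.7999e+02 -4.0000e-02  2.9170e+01] [-0.3  3.6  0.2] dock [-98.1 -83.3]
[[-0.82, 0.24, -0.0, 0.0, 0.0, -3.2], [-1.48, 0.62, -0.0, 0.0, 0.0, -6.4], [-2.11, 1.04, -0.0, 0.0, 0.0, -9.6], [-2.72, 1.49, -0.0, 0.0, 0.0, -12.8], [-3.3, 1.97, -0.0, 0.0, 0.0, -16.0]]
5.25 [ 458.6 -149.3   18.4] [-1.7999e+02 -4.0000e-02  2.9170e+01] [-0.3  3.6  0.2] dock [-98.1 -83.3]
```

View pics/t3.png

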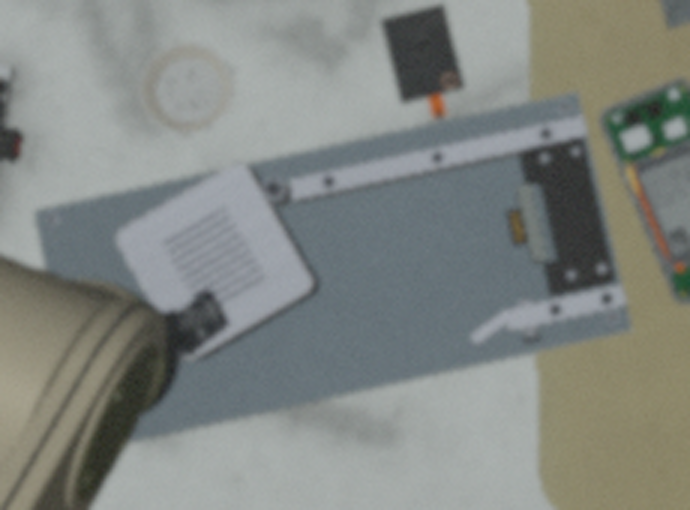

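The pc has turned about 18° with its side on the post (post at (276,188), pc corner at (250,168)), which matches the plan, so I continue the arc.

Call:
play_rows(motion=[[[-0.6,0.3,0,0,0,-3.2],[-1.3,0.65,0,0,0,-6.4],[-1.95,1.05,0,0,0,-9.6],[-2.6,1.5,0,0,0,-12.8],[-3.2,2.0,0,0,0,-16]]])

```text
time: 5.8
tool_pos: [440.0, -182.3, 18.2]
tcp_rot: [-180.0, -0.0, 45.1]
ft_force: [-0.7, 2.4, -0.2]
finger_gap: -0.1
grip_force: 1.0
```

```bash
python3 arc.py 34 50 58 14.5
```

```text
[ 440.  -182.3   18.2] [-1.7997e+02 -1.0000e-02  4.5140e+01] [-0.7  2.4 -0.2] dock [ -69.3 -108. ]
[[-0.73, 0.32, -0.0, 0.0, 0.0, -3.2], [-1.39, 0.7, -0.0, 0.0, 0.0, -6.4], [-2.02, 1.12, -0.0, 0.0, 0.0, -9.6], [-2.63, 1.57, -0.0, 0.0, 0.0, -12.8], [-3.21, 2.06, -0.0, 0.0, 0.0, -16.0]]
```

Call:
play_rows(motion=[[[-0.7,0.35,0,0,0,-3.2],[-1.35,0.7,0,0,0,-6.4],[-2.0,1.15,0,0,0,-9.6],[-2.6,1.6,0,0,0,-12.8],[-3.2,2.1,0,0,0,-16]]])

```text
time: 6.3
tool_pos: [432.1, -219.8, 18.1]
tcp_rot: [-180.0, -0.0, 61.1]
ft_force: [-1.9, 1.7, -0.8]
finger_gap: 0.2
grip_force: 1.0
```

```bash
python3 arc.py 50 66 58 14.5; python3 look.py pics/t4.png
```

```text
[ 432.1 -219.8   18.1] [-1.7995e+02 -2.0000e-02  6.1140e+01] [-1.9  1.7 -0.8] dock [ -34. -123.]
[[-0.66, 0.31, -0.0, 0.0, 0.0, -3.2], [-1.31, 0.69, -0.0, 0.0, 0.0, -6.4], [-1.95, 1.11, -0.0, 0.0, 0.0, -9.6], [-2.55, 1.56, -0.0, 0.0, 0.0, -12.8], [-3.14, 2.05, -0.0, 0.0, 0.0, -16.0]]
6.3 [ 432.1 -219.8   18.1] [-1.7995e+02 -2.0000e-02  6.1140e+01] [-1.9  1.7 -0.8] dock [ -34. -123.]
```

View pics/t4.png

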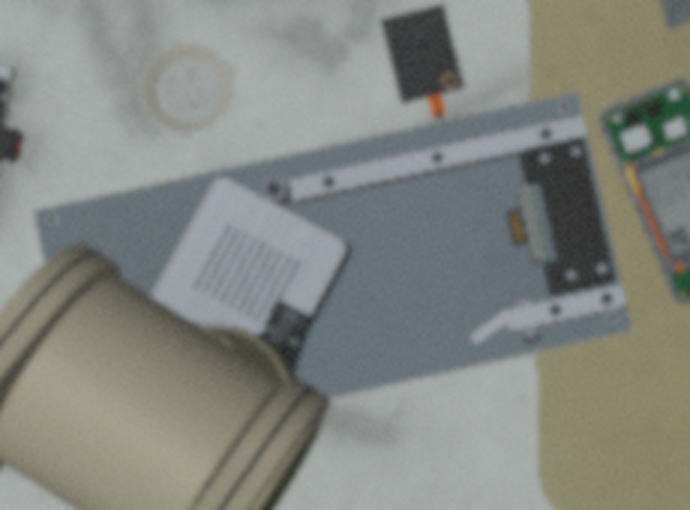

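θ is now about 52° and the pc has slid back along the post, so the finger sits near the slot-side corner. I'll back off and re-place it nearer the middle.

Call:
play_rows(motion=[[[0,-0.4,0,0,0,0],[0,-0.9,0,0,0,0],[1.2,-0.9,0,0,0,0],[2.4,-0.9,0,0,0,0],[2.4,-0.5,0,0,0,0]]])

```text
time: 6.85
tool_pos: [440.0, -194.4, 18.3]
tcp_rot: [-180.0, -0.0, 61.1]
ft_force: [0.4, -0.8, -0.4]
finger_gap: -0.1
grip_force: 0.0
```

```bash
python3 arc.py 50 62 34 14.5 2
```

```text
[ 440.  -194.4   18.3] [-1.800e+02 -3.000e-02  6.114e+01] [ 0.4 -0.8 -0.4] dock [ -57.5 -110.3]
[[-0.7, 0.86, -0.0, 0.0, 0.0, -2.4], [-1.19, 1.03, -0.0, 0.0, 0.0, -4.8], [-1.68, 1.23, -0.0, 0.0, 0.0, -7.2], [-2.16, 1.44, -0.0, 0.0, 0.0, -9.6], [-2.63, 1.68, -0.0, 0.0, 0.0, -12.0]]
```

Call:
play_rows(motion=[[[0,0.4,0,0,0,0],[-0.2,0.8,0,0,0,-1],[-0.7,1.0,0,0,0,-3],[-1.2,1.2,0,0,0,-5],[-1.7,1.4,0,0,0,-7]]])

```text
time: 7.35
tool_pos: [441.6, -216.7, 17.5]
tcp_rot: [-179.7, -0.1, 68.2]
ft_force: [-6.6, 7.3, 5.0]
finger_gap: 0.2
grip_force: 4.4
```

```bash
python3 arc.py 60 76 36 14.5 2
```

```text
[ 441.6 -216.7   17.5] [-1.797e+02 -8.000e-02  6.819e+01] [-6.6  7.3  5. ] dock [ -35.3 -113.1]
[[-1.25, 0.48, -0.0, 0.0, 0.0, -6.2], [-1.88, 0.77, -0.0, 0.0, 0.0, -9.4], [-2.51, 1.1, -0.0, 0.0, 0.0, -12.6], [-3.11, 1.46, -0.0, 0.0, 0.0, -15.8], [-3.69, 1.85, -0.0, 0.0, 0.0, -19.0]]
```

Call:
play_rows(motion=[[[-0.6,0.15,0,0,0,-3],[-1.2,0.35,0,0,0,-6],[-1.8,0.6,0,0,0,-9],[-2.4,0.9,0,0,0,-12],[-2.9,1.2,0,0,0,-15]]])

```text
time: 7.85
tool_pos: [442.9, -249.3, 17.6]
tcp_rot: [-179.9, -0.1, 83.2]
ft_force: [-2.6, 1.7, -0.3]
finger_gap: 0.1
grip_force: 1.3
```

```bash
python3 arc.py 72 90 36 14.5 0; python3 look.py pics/t5.png
```

```text
[ 442.9 -249.3   17.6] [-1.7988e+02 -6.0000e-02  8.3200e+01] [-2.6  1.7 -0.3] dock [  -3.  -118.2]
[[-0.75, 0.09, -0.0, 0.0, 0.0, -3.6], [-1.5, 0.39, -0.0, 0.0, 0.0, -7.2], [-2.22, 0.73, -0.0, 0.0, 0.0, -10.8], [-2.92, 1.12, -0.0, 0.0, 0.0, -14.4], [-3.6, 1.55, -0.0, 0.0, 0.0, -18.0]]
7.85 [ 442.9 -249.3   17.6] [-1.7988e+02 -6.0000e-02  8.3200e+01] [-2.6  1.7 -0.3] dock [  -3.  -118.2]
```

View pics/t5.png

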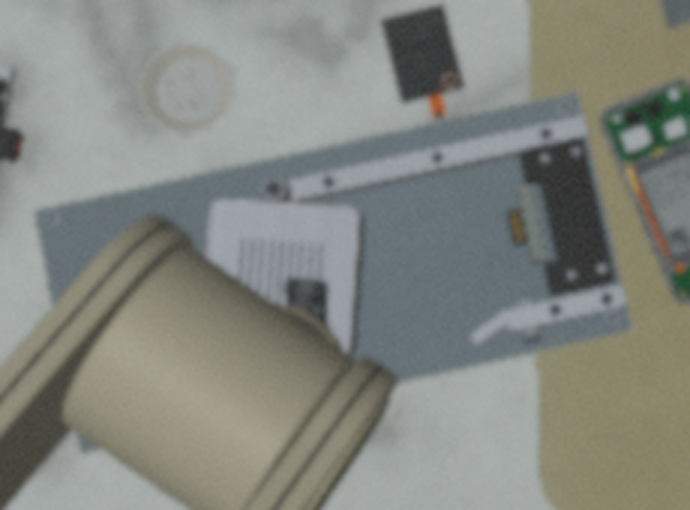

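Call:
play_rows(motion=[[[-0.6,0.15,0,0,0,-3],[-1.2,0.35,0,0,0,-6],[-1.8,0.55,0,0,0,-9],[-2.3,0.8,0,0,0,-11.5],[-2.8,1.05,0,0,0,-14]]])

```text
time: 8.4
tool_pos: [450.1, -278.3, 17.8]
tcp_rot: [-179.9, -0.1, 97.1]
ft_force: [-2.3, 0.9, 0.5]
finger_gap: 0.1
grip_force: 1.2
```

```bash
python3 arc.py 86 90 36 14.5 0
```

```text
[ 450.1 -278.3   17.8] [-1.7992e+02 -6.0000e-02  9.7110e+01] [-2.3  0.9  0.5] dock [  26.9 -116.7]
[[-0.22, 0.05, -0.0, 0.0, 0.0, -0.9], [-0.39, 0.1, -0.0, 0.0, 0.0, -1.7], [-0.56, 0.16, -0.0, 0.0, 0.0, -2.5], [-0.73, 0.22, -0.0, 0.0, 0.0, -3.3], [-0.89, 0.28, -0.0, 0.0, 0.0, -4.1]]
```

Call:
play_rows(motion=[[[-0.15,0.1,0,0,0,-1],[-0.3,0.2,0,0,0,-2],[-0.3,0.3,0,0,0,-3],[-0.3,0.4,0,0,0,-4],[-0.3,0.4,0,0,0,-4.1]]])

```text
time: 8.9
tool_pos: [451.8, -281.7, 17.7]
tcp_rot: [-179.6, -0.0, 101.1]
ft_force: [-18.2, -5.8, 7.8]
finger_gap: -0.1
grip_force: 9.6
```

```bash
python3 look.py pics/t6.png
```

```text
8.9 [ 451.8 -281.7   17.7] [-1.7963e+02 -4.0000e-02  1.0111e+02] [-18.2  -5.8   7.8] dock [  30.5 -115.7]
```

View pics/t6.png

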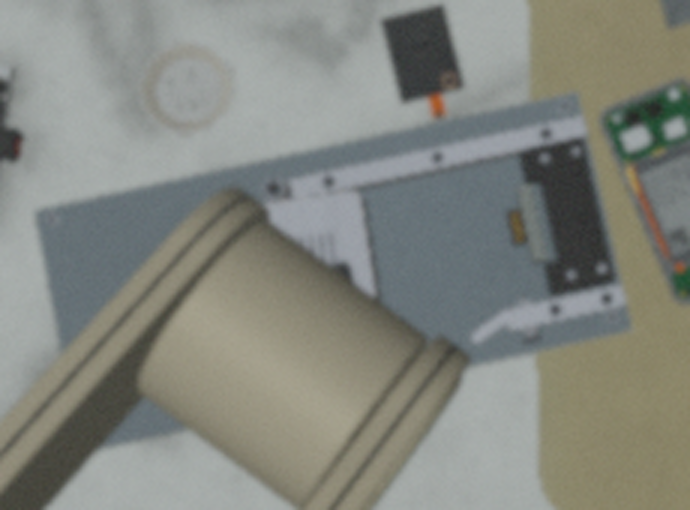

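Force reached about 20 N with the pc flush on the fence (its edge at (365,195) lines up with the fence bottom). I'll release now and go round to the back face.

Call:
play_rows(motion=[[[0,-0.4,0,0,0,0],[0,-1.2,0,0,0,0],[3.5,-1.2,0,0,0,0],[7,-1.2,0,0,0,0],[11,-1.2,0,0,0,0]]])

```text
time: 9.45
tool_pos: [422.0, -174.7, 18.6]
tcp_rot: [179.9, 0.0, 101.1]
ft_force: [0.1, 0.5, 0.4]
finger_gap: 0.2
grip_force: 0.0
```

```bash
cat > prof.py <<'E'
from h import *
from bench import sensors, optics
s=sensors.sense();print(s["time"],s["tool_pos"].round(1),s["ft_force"].round(1),"dock",todock(s["tool_pos"]).round(1))
im=optics.snapshot("top"); g=im["pixels"].astype(float).mean(2)
import cv2
def edges(P):
    X=T(*D[:3],P,46-3.7); uv=proj(im,X).astype(np.float32)
    return cv2.remap(g.astype(np.float32),uv[:,:1],uv[:,1:],cv2.INTER_LINEAR).ravel()
xs=np.arange(-80,175,1.)
for y in (-15,-30,-50,-70,-85):
    v=cv2.GaussianBlur(edges([[x,y] for x in xs])[None],(5,1),0)[0]; dv=np.gradient(v)
    print("y",y,"rise",xs[dv.argmax()],dv.max().round(1),"fall",xs[dv.argmin()],dv.min().round(1))
E
python3 prof.py
```

```text
9.45 [ 422.  -174.7   18.6] [0.1 0.5 0.4] dock [ -80.2 -124.2]
y -15 rise -46.0 7.7 fall 54.0 -11.5
y -30 rise -47.0 8.3 fall 53.0 -10.1
y -50 rise -47.0 8.3 fall 52.0 -11.3
y -70 rise -78.0 8.8 fall 51.0 -10.8
y -85 rise -75.0 9.9 fall 50.0 -10.8
```

Call:
play_rows(motion=[[[0,3.5,0,0,0,0],[0,6.9,0,0,0,0],[-1.2,6.9,0,0,0,0],[-1.8,6.9,0,0,0,0],[-2.3,6.9,0,0,0,0]]])

```text
time: 10.0
tool_pos: [493.4, -184.3, 18.1]
tcp_rot: [-180.0, -0.1, 101.1]
ft_force: [-3.0, 9.4, 8.1]
finger_gap: -0.3
grip_force: 5.3
```

Call:
play_rows(motion=[[[-0.4,0,0,0,0,0],[-0.8,0,0,0,0,0],[-1.2,0,0,0,0,0],[-1.6,0,0,0,0,0],[-2.0,0,0,0,0,0]]])

```text
time: 10.5
tool_pos: [495.1, -201.9, 17.5]
tcp_rot: [-179.8, -0.3, 101.1]
ft_force: [-7.6, 12.8, 9.9]
finger_gap: 0.0
grip_force: 7.2
```

```bash
python3 prof.py
```

```text
10.5 [ 495.1 -201.9   17.5] [-7.6 12.8  9.9] dock [-39.4 -57.7]
y -15 rise -7.0 9.9 fall 71.0 -10.2
y -30 rise 2.0 12.8 fall 71.0 -10.2
y -50 rise -9.0 10.6 fall 71.0 -10.4
y -70 rise -22.0 14.6 fall 71.0 -10.0
y -85 rise -30.0 15.9 fall 71.0 -10.0
```

Call:
play_rows(motion=[[[-0.3,-0.2,-0.15,0,0,0],[-0.8,-0.2,-0.25,0,0,0],[-1.4,-0.2,-0.25,0,0,0],[-2.0,-0.2,-0.25,0,0,0],[-2.6,-0.2,-0.25,0,0,0]]])

```text
time: 11.05
tool_pos: [500.5, -230.3, 20.4]
tcp_rot: [-179.9, -0.0, 101.1]
ft_force: [-2.3, 3.1, -2.3]
finger_gap: -0.0
grip_force: 2.0
```

```bash
python3 prof.py
```

```text
11.05 [ 500.5 -230.3   20.4] [-2.3  3.1 -2.3] dock [-10.4 -57.9]
y -15 rise 27.0 7.9 fall 164.0 -9.6
y -30 rise 44.0 11.9 fall 100.0 -8.4
y -50 rise 32.0 11.3 fall 100.0 -8.5
y -70 rise 18.0 12.3 fall 100.0 -8.8
y -85 rise 6.0 14.7 fall -9.0 -9.6
```

Much gentler (about 4 N), and still square, with the slot at about x = 100. Continuing.

Call:
play_rows(motion=[[[-0.5,0,0,0,0,0],[-1.0,0,0,0,0,0],[-1.5,0,0,0,0,0],[-2.0,0,0,0,0,0],[-2.5,0,0,0,0,0]]])

```text
time: 11.6
tool_pos: [505.5, -253.9, 20.7]
tcp_rot: [-179.9, -0.1, 101.2]
ft_force: [-3.9, 8.0, 2.2]
finger_gap: -0.2
grip_force: 4.0
```

Call:
play_rows(motion=[[[-0.3,0,0,0,0,0],[-0.6,0,0,0,0,0],[-0.9,0,0,0,0,0],[-1.2,0,0,0,0,0],[-1.5,0,0,0,0,0]]])

```text
time: 12.1
tool_pos: [508.4, -268.5, 20.7]
tcp_rot: [-179.9, -0.1, 101.2]
ft_force: [-4.7, 6.3, 3.0]
finger_gap: -0.2
grip_force: 3.9
```

```bash
python3 prof.py
```

```text
12.1 [ 508.4 -268.5   20.7] [-4.7  6.3  3. ] dock [ 28.6 -57.6]
y -15 rise 74.0 9.2 fall 164.0 -9.3
y -30 rise 98.0 6.0 fall 139.0 -7.5
y -50 rise 96.0 8.7 fall 139.0 -8.4
y -70 rise 77.0 12.0 fall 139.0 -8.5
y -85 rise 64.0 12.3 fall 164.0 -8.7
```

Call:
play_rows(motion=[[[-0.3,0,0,0,0,0],[-0.6,0,0,0,0,0],[-0.9,0,0,0,0,0],[-1.2,0,0,0,0,0],[-1.4,0,0,0,0,0]]])

```text
time: 12.65
tool_pos: [511.0, -281.5, 20.7]
tcp_rot: [-179.9, -0.2, 101.2]
ft_force: [-5.6, 10.7, 5.8]
finger_gap: -0.0
grip_force: 6.1
```

Call:
play_rows(motion=[[[-0.1,0,0,0,0,0],[-0.2,0,0,0,0,0],[-0.3,0,0,0,0,0],[-0.4,0,0,0,0,0],[-0.5,0,0,0,0,0]]])

```text
time: 13.15
tool_pos: [511.9, -286.4, 20.7]
tcp_rot: [-179.9, -0.2, 101.2]
ft_force: [-5.8, 10.9, 5.4]
finger_gap: -0.1
grip_force: 6.1
```

```bash
python3 prof.py
```

```text
13.15 [ 511.9 -286.4   20.7] [-5.8 10.9  5.4] dock [ 46.7 -57.6]
y -15 rise 101.0 8.7 fall 164.0 -9.5
y -30 rise 122.0 7.6 fall 157.0 -7.4
y -50 rise 122.0 9.8 fall 157.0 -6.6
y -70 rise 108.0 10.6 fall 172.0 -6.6
y -85 rise 92.0 10.8 fall 164.0 -8.8
```

Call:
play_rows(motion=[[[-0.05,-0.1,-0.1,0,0,0],[-0.15,-0.1,-0.15,0,0,0],[-0.25,-0.1,-0.15,0,0,0],[-0.35,-0.1,-0.15,0,0,0],[-0.45,-0.1,-0.15,0,0,0]]])

```text
time: 13.7
tool_pos: [512.3, -291.7, 21.8]
tcp_rot: [-180.0, -0.1, 101.2]
ft_force: [0.4, 5.3, -3.5]
finger_gap: 0.1
grip_force: 2.7
```

Call:
play_rows(motion=[[[-0.1,0,0,0,0,0],[-0.2,0,0,0,0,0]]])

```text
time: 13.9
tool_pos: [512.6, -293.6, 21.7]
tcp_rot: [-180.0, -0.1, 101.2]
ft_force: [0.5, 5.8, -3.1]
finger_gap: -0.0
grip_force: 2.8
```

```bash
python3 prof.py
```

```text
13.9 [ 512.6 -293.6   21.7] [ 0.5  5.8 -3.1] dock [ 54.  -58.3]
y -15 rise 110.0 8.4 fall 165.0 -15.1
y -30 rise 134.0 9.7 fall 172.0 -8.2
y -50 rise 135.0 11.5 fall 172.0 -8.1
y -70 rise 121.0 6.7 fall 172.0 -8.8
y -85 rise 104.0 10.6 fall 166.0 -16.0
```

Call:
play_rows(motion=[[[-0.05,0,0,0,0,0],[-0.1,0,0,0,0,0]]])

```text
time: 14.15
tool_pos: [512.7, -293.8, 21.5]
tcp_rot: [-180.0, -0.2, 101.2]
ft_force: [-0.3, 10.6, -2.3]
finger_gap: 0.2
grip_force: 5.1
```

Call:
play_rows(motion=[[[-0.04,0,0,0,0,0],[-0.08,0,0,0,0,0]]])

```text
time: 14.35
tool_pos: [512.8, -293.8, 21.3]
tcp_rot: [-180.0, -0.2, 101.2]
ft_force: [-0.2, 13.0, -1.0]
finger_gap: -0.1
grip_force: 6.6
```

Call:
play_rows(motion=[[[-0.05,0,0,0,0,0],[-0.1,0,0,0,0,0]]])

```text
time: 14.55
tool_pos: [512.8, -293.8, 21.1]
tcp_rot: [-179.9, -0.3, 101.2]
ft_force: [-0.8, 18.1, 0.0]
finger_gap: -0.1
grip_force: 8.8
```

Call:
play_rows(motion=[[[0.3,0,0,0,0,0],[0.8,0,0,0,0,0],[3,0,0,0,0,0],[3,0,-4,0,0,0],[3,0,-8,0,0,0]]])

```text
time: 15.05
tool_pos: [506.5, -267.0, 102.2]
tcp_rot: [-179.9, -0.1, 101.2]
ft_force: [0.6, -0.6, 0.6]
finger_gap: 0.0
grip_force: 0.0
```

Call:
play_rows(motion=[[[4,0,-3,0,0,0],[8,0,-6,0,0,0],[12,0,-8,0,0,0],[16,0,-8,0,0,0],[20,0,-8,0,0,0]]])

```text
time: 15.55
tool_pos: [469.7, -70.9, 184.5]
tcp_rot: [179.7, 0.2, 101.1]
ft_force: [0.5, 0.3, -0.0]
finger_gap: -0.0
grip_force: 0.0
```

```bash
sed -i 's/(-15,-30,-50,-70,-85)/(-10,-15,-50,-85,-90)/' prof.py; cat >> prof.py <<'E'
ys=np.arange(-130,-60,1.)
for x in (80,90,95):
    v=cv2.GaussianBlur(edges([[x,y] for y in ys])[None],(5,1),0)[0]; dv=np.gradient(v); print("x",x,"near side y",ys[dv.argmax()],dv.max().round(1))
E
python3 prof.py
```

```text
15.55 [469.7 -70.9 184.5] [ 0.5  0.3 -0. ] dock [-172.8  -57.2]
y -10 rise 64.0 8.4 fall 165.0 -14.7
y -15 rise 65.0 7.3 fall 165.0 -15.5
y -50 rise 64.0 7.3 fall 172.0 -8.4
y -85 rise 65.0 7.7 fall 166.0 -15.8
y -90 rise 65.0 7.7 fall 166.0 -15.4
x 80 near side y -100.0 8.1
x 90 near side y -100.0 8.9
x 95 near side y -100.0 9.4
```

Measured in dock coordinates, the slotted side is at x ≈ 165, the pc is square, its centre is at y ≈ −50, and the arm is clear. Handing in.

```bash
python3 -c "
from bench import job
print(job.hand_in())"
```

```text
the job is handed in; nothing more can be done
None
```

I swung the computer round the post, slid it along the fence and pressed it hard up to the connector shoulders, then handed the job in at about 16 s; the hand-in gave no verdict. Measured from the top camera, the slotted side is at x ≈ 165 mm, square and flush, with a peak push reading of about 21 N. The carrier position and any movement of the dish, battery or phone were not measured.

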